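# Sauce cup from the blocked wire drawer

## Task

An order needs a sauce cup, but the salt shaker, the timer and the spice jar stand in the way of the wire drawer. Set those three aside on the black rubber mat, pull the drawer out, seat the steel sauce cup in the round recess of the wooden serving board, push the drawer fully shut and put each of the three back upright on the very spot where it stood. Do not let the drawer push against them, and leave the tape roll in its place in the drawer.

Things in the scene. Friction and masses are not known exactly. Their poses are not given: they have to be found in the camera images.
- spice_jar: glass spice jar of red-brown spice with a pale label and a black ribbed cap, standing in front of the wire drawer. 97 mm tall; body 55 mm in diameter up to 66 mm, black cap 45 mm in diameter from 75 mm to the top; 0.1 to 0.2 kg. Origin: centre of its underside, z up.
- timer: white round wind-up kitchen timer standing in front of the wire drawer (its dial is fixed). 51 mm tall, widest (64 mm in diameter) from the foot up to about 25 mm, rounding off to a narrow top; 0.07 to 0.12 kg. Origin: centre of its underside, z up.
- salt_shaker: the small glass salt shaker with a steel cap standing in front of the wire drawer (a like one stands far off at the back left: leave it). 87 mm tall; body 45 mm in diameter up to 66 mm, cap 37 mm above; 0.1 to 0.15 kg. Origin: centre of its underside, z up. Salt shaker, timer and spice jar stand side by side in a random order, about 90 mm from centre to centre.
- sauce_cup: small open steel sauce cup, 40 mm high, 68 mm across the rim, tapering to 46 mm at the foot; about 0.05 kg. It stands upright on the drawer floor in the left or right front compartment, seen through the wires of the organiser's top. Origin: centre of its underside, z up.
- organiser: fixed black wire frame 200 mm deep (x), 250 mm wide (y), 85 mm high, that holds the wire drawer; turned up to 0.07 rad. Origin: centre of its underside; its own -x points to the front, the way the drawer opens. (Overhead hangs a wire shelf: keep the arm clear of its front edge, at x = 0.59 m, 0.58 m above the worktop.)
- drawer (a joint): travel of the wire drawer out along the organiser's own -x, m: 0 shut, 0.13 fully out; about 2 N friction, stays where left. Sheet floor, top at z = 10 mm; front panel 100 mm before the organiser's origin when shut, 75 mm high; side and divider wires reach z = 33 mm. Two front compartments, 128 x 118 mm, hold cup and tape: pull it at least 0.115 out to take the cup from above.
- drawer_handle (a point): middle of the drawer's straight steel handle bar, 104 mm long along the organiser's y, 9 mm thick, at z = 58 mm, 40 mm before the front panel (33 mm free between them); it moves with the drawer.
- recess (a point): centre of the floor of the round recess in the fixed wooden paddle-shaped serving board (board 18 mm thick, 140 x 130 mm plus a handle). Recess 68 mm in diameter, 10 mm deep, its floor at z = 8 mm; the sauce cup stands in it on its foot.
- bar_mat: fixed black rubber mat 220 mm (x) x 150 mm (y), surface at z = 4 mm, empty at the start, on the left or right of the drawer with the serving board on the other side. Origin: centre of its underside. Room to set the three things down.
- tape_roll: roll of tan tape, 104 mm across and 25 mm high, lying in the drawer's other front compartment; stays there. Origin: centre of its underside. (Also on the worktop, to be avoided: a white lidded deli tub, 114 mm wide and 68 mm high, and a bunch of keys, both within 0.40 m of the robot's base axis.)
Not all that is in view belongs to the job. Leave any blue look-alike of the salt_shaker alone.

How it is judged:
On the way, in this order (a step that is already met when the one before it is completed fails the run):
1. salt shaker, timer and spice jar stand together on the rubber mat, the drawer still shut (value of joint drawer below 0.02 m and x of spice_jar in the frame of bar_mat between -0.11 and 0.11 m and y of spice_jar in the frame of bar_mat between -0.075 and 0.075 m and height (world z) of each of spice_jar, timer, salt_shaker below 0.01 m and angle between each of spice_jar, timer, salt_shaker's own z axis and vertical below 0.15 rad and x of timer in the frame of bar_mat between -0.11 and 0.11 m and y of timer in the frame of bar_mat between -0.075 and 0.075 m and x of salt_shaker in the frame of bar_mat between -0.11 and 0.11 m and y of salt_shaker in the frame of bar_mat between -0.075 and 0.075 m), for 0.2 s.
2. the drawer is pulled out (value of joint drawer above 0.08 m), for 0.2 s.
3. the sauce cup sits in the recess (horizontal distance between sauce_cup and recess below 0.012 m and z of sauce_cup in the frame of recess between -0.004 and 0.004 m and angle between sauce_cup's own z axis and vertical below 0.12 rad), for 0.2 s.
At the end, for the whole second after the job is handed in: Sauce cup upright on the recess floor, within 12 mm of its centre; drawer shut to within 8 mm; salt shaker, timer and spice jar upright, at rest, each within 15 mm of where it stood at the start; tape roll in the drawer within 40 mm of its start (all of step 3 and linear speed of each of sauce_cup, spice_jar, timer, salt_shaker below 0.02 m/s and value of joint drawer below 0.008 m and distance of each of spice_jar, timer, salt_shaker from where it was at the start of the episode below 0.015 m and angle between each of spice_jar, timer, salt_shaker's own z axis and vertical below 0.1 rad and distance of tape_roll from where it was at the start of the episode below 0.04 m); the robot touches nothing.
It fails at once if the salt shaker, timer or spice jar is tipped by more than 0.6 rad (angle between any of spice_jar, timer, salt_shaker's own z axis and vertical above 0.6 rad).
It fails at once if the drawer or its frame is pushed against one of the three with more than 5 N (contact force between any of spice_jar, timer, salt_shaker and organiser above 5 N).
It also fails if it takes over 147 s, if anything falls off the work surface, if the arm or the gripper's body presses on something with over 40 N, if the wrist force passes 120 N, or if a joint passes its speed limit or range.

## Robot

A 7-joint arm with a two-finger parallel gripper is mounted at the origin on a cart in front of the work surface, level with it; the furniture and walls round the work are solid. World frame = base frame: x ahead of the robot, y to its left, z up, the work surface at z = 0. Lengths are in m, angles in rad, forces in N, time in s.
With the tool pointing down it reaches from about 0.425 to 0.925 m from the base axis. Payload 6.8 kg.
Tool frame: the origin (TCP) lies on the centre line of the jaws, within the pads' length; the fingertips stand 14 mm ahead of it and the grasp point (between the pads) lies 5 mm behind it; z points along the fingers, y is the line along which they close (so a half turn about z gives the same grasp; the last joint's range is limited). The gripper opens to 85 mm and grips with 20 to 120 N. Pads are 22 mm wide; open, the fingers measure 114 mm over their backs; the gripper's body (76 mm by 85 mm) begins 54 mm behind the grasp point. The pads swing forward as they close: fully open they stand 13 mm farther back than shut.
Start: joints at [-1.294, 0.477, 0.022, 1.555, -0.011, 1.109, -0.083], TCP at [0.253, 0.626, 0.245] pointing down, gripper open.
Joint ranges: [-2.96, 2.96], [-0.34, 2.1], [-1.41, 1.46], [0.24, 2.44], [-1.37, 4.51], [0.17, 1.92], [-2.96, 2.96]. Speed limits (rad/s): [2.39, 2.39, 3.14, 3.14, 3.14, 3.14, 3.14].

## Interface

Orientations are given as a unit quaternion [w, x, y, z].
In Python, from station import bot gives the robot as it stands. The module is installed in compiled form; this text tells all that it offers.
- The arm moves only by the tool drive_tool, never from a script. Its argument "commands" is a list of rows, each an object with "hand": the opening, from 0 (shut) to 1 (fully open); "translation": the shift along the world's x, y, z in mm, a list of three; "angular": the turn, a rotation vector about the world's x, y, z in rad, a list of three. In form: [{"hand": hand, "translation": [tx, ty, tz], "angular": [ax, ay, az]}, ...]. A call has 1 to 12 rows; each row is the pose to reach, as a shift and turn from the pose commanded when the call began; what a row does not reach only later rows make up. A row lasts 1/8 s, in which the tool goes at most 62.5 mm and 10.7 degrees, less where a joint would pass 70% of its speed; a pose out of reach is approached as far as the arm can. A call with a gripper value outside its range is refused whole. The fingers move at their own pace and stop on an object; "force" is the grip in N (left out, the last holds). Time passes only in rows, so rows that repeat a pose let the fingers close. It gives the time, the measured TCP pose, the force, the opening and the grip force at its end, in the units of the state.
- bot.get_obs(): the state, without advancing time (a new reading comes with each control period).
- bot.read_camera(name): name is "scene" or "top"; returns the picture (480x640x3 uint8, red, green, blue); there is no depth.
- bot.camera_model(name): a dict with "fx", "fy", "cx", "cy" (pixels), "view" (4x4, takes a point from world to camera coordinates). Camera axes: x right, y up, looking along -z (the intrinsics and any distortion apply to the point x, -y, -z); pixel columns grow to the right and rows downward; lengths in m; the calibration is good to about 2 mm. A picture is of the moment at which its call begins. camera_model takes no time and is no camera call.
- bot.hand_in(): hands the job in; it is judged then, once.
Trained networks look in the newest picture that a camera, given by its name, has taken for a name from the list of things; names that differ only in an ending like _2 or _b are one class to them, and where a whole thing is asked for, a point or a joint stands for the part that bears it (a point fixed in the world has none). Each returns a list of dicts, best first, with "score" (0 to 1); they miss things now and then, are a little off and sometimes report something else, mostly with a low value. They report only what shows in the picture. A call takes as long as a camera call. They do not tell look-alikes from the thing itself.
- bot.find_in(camera, query): "position" ([column, row] in pixels, amid what is visible of it).
- bot.outline_of(camera, query): "pixels" (480x640 bool, what is visible of it) and "position" ([column, row] in pixels, amid what is visible of it).
The state is a dict: "t": time; "q": joint angles; "joint_vel": joint speeds; "joint_torque": joint torques, N m; "eef_pos": TCP position; "tool_rot": TCP orientation; "contact_force": force on the tool from outside, world axes, zero at the start; "torque": the same for the moment, N m; "gripper_width": opening from 0.0 (shut) to 1.0 (fully open); "grasp_force": force on a finger pad.
Only numpy, scipy, OpenCV 4.12 (cv2) and the standard library are available. Lean on these libraries where they do the work, as an engineer would, in place of code of your own. Each camera call takes 0.05 s, during which the arm holds its last target. There are 200 camera calls.

## Working session

There is one attempt and no reset: what is moved stays moved. The work goes in short steps, Python scripts to look and compute and a tool call to move; the robot and the scene stay as the last step left them, time stands still between calls to the robot, and variables do not carry over. Pictures are saved under pics/ and viewed, at most 14 in all, crops included, and the job is handed in when it is done.

Besides the shell and the picture viewer there is one more tool, called by a JSON object that holds its "method" and its "body". drive_tool: Moves the arm, as the interface text tells. Its arguments: {"type":"object","properties":{"commands":{"type":"array","items":{"type":"object","properties":{"hand":{"type":"number"},"translation":{"type":"array","items":{"type":"number"}},"angular":{"type":"array","items":{"type":"number"}}}}},"force":{"type":"number"}},"required":["commands"]}

```bash
mkdir -p pics; cat > h.py <<'E'
import numpy as np, cv2
from station import bot
def ray(cam,px):
    m=bot.camera_model(cam); V=np.array(m["view"])
    d=np.array([(px[0]-m["cx"])/m["fx"],-(px[1]-m["cy"])/m["fy"],-1.0])
    R=V[:3,:3]; return -R.T@V[:3,3], R.T@d
def at_z(cam,px,z):
    o,d=ray(cam,px); return o+d*(z-o[2])/d[2]
def proj(cam,p):
    m=bot.camera_model(cam); V=np.array(m["view"]); c=V[:3,:3]@np.array(p)+V[:3,3]
    return np.array([m["cx"]+m["fx"]*c[0]/-c[2], m["cy"]-m["fy"]*c[1]/-c[2]])
def snap(cam,name):
    im=bot.read_camera(cam); cv2.imwrite(f"pics/{name}.png",im[:,:,::-1]); return im
E
python3 - <<'E'
from h import *
for c in("scene","top"):
    snap(c,c+"0"); m=bot.camera_model(c); print(c,{k:(np.round(v,4).tolist()) for k,v in m.items()}, ray(c,(320,240)))
    for q in("spice_jar","timer","salt_shaker","sauce_cup","organiser","drawer_handle","bar_mat","tape_roll","recess"):
        try: print(q,[(np.round(r["position"]).tolist(),round(r["score"],2)) for r in bot.find_in(c,q)][:3])
        except Exception as e: print(q,e)
print(bot.get_obs())
E
```

```text
scene {'fx': 475.2768, 'fy': 475.2768, 'cx': 311.6891, 'cy': 236.4789, 'view': [[-0.8272, -0.5619, 0.002, 0.3882], [0.4247, -0.623, 0.6569, -0.3226], [-0.3678, 0.5442, 0.754, -0.6614], [0.0, 0.0, 0.0, 1.0]]} (array([0.2148891 , 0.37706011, 0.70981413]), array([ 0.35023534, -0.5494299 , -0.75882979]))
spice_jar [([308.0, 272.0], 0.9)]
timer [([364.0, 219.0], 0.67)]
salt_shaker [([335.0, 242.0], 0.86), ([462.0, 223.0], 0.75), ([246.0, 202.0], 0.22)]
sauce_cup [([279.0, 186.0], 0.65), ([418.0, 187.0], 0.55)]
organiser [([248.0, 199.0], 0.77)]
drawer_handle [([257.0, 204.0], 0.93)]
bar_mat [([260.0, 393.0], 0.92)]
tape_roll [([245.0, 216.0], 0.97)]
recess [([419.0, 190.0], 0.76)]
top {'fx': 515.6037, 'fy': 515.6037, 'cx': 314.8796, 'cy': 243.1717, 'view': [[0.1144, -0.9934, 0.0016, -0.1537], [0.9729, 0.1123, 0.202, -0.4993], [-0.2009, -0.0216, 0.9794, -1.043], [0.0, 0.0, 0.0, 1.0]]} (array([ 0.29380916, -0.11913765,  1.12261554]), array([ 0.20800866,  0.01240654, -0.97811806]))
spice_jar [([284.0, 246.0], 0.59)]
timer [([368.0, 262.0], 0.92)]
salt_shaker [([406.0, 345.0], 0.96), ([325.0,
[... 316 characters left out ...]
2692,  0.02237079,  1.55537588, -0.01147154,
        1.10932953, -0.08307562]), 'joint_vel': array([-1.25066290e-04, -9.24254868e-05,  2.11785411e-08, -9.07329809e-04,
        6.30545917e-04,  6.02056669e-04, -4.61921502e-04]), 'joint_torque': array([-9.98921973e-05, -5.96340966e+01,  1.60585608e+00, -2.81561404e+01,
        1.23093565e-02,  1.36674167e-03, -3.37880158e-05]), 'eef_pos': array([0.25336962, 0.62566243, 0.24529949]), 'tool_rot': array([-1.04979381e-06,  1.91195354e-01,  9.81552004e-01, -5.60587333e-06]), 'contact_force': array([-0.62157   ,  0.27087687, -1.01169902]), 'torque': array([0.07046113, 0.03434647, 0.03401702]), 'grasp_force': 0.0, 'gripper_width': 0.9954558075924168}
```

View pics/scene0.png

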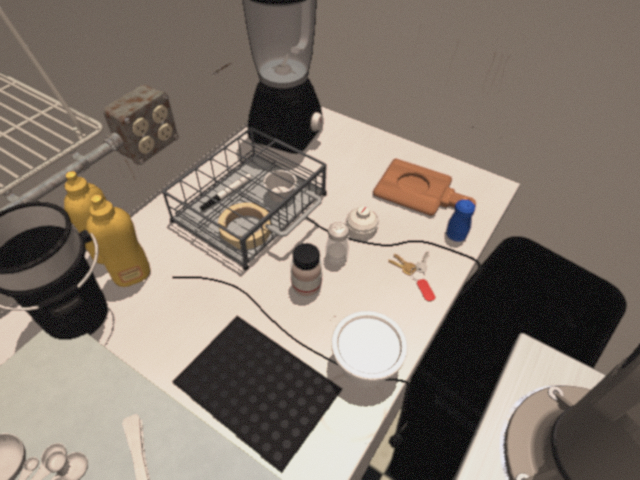

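View pics/top0.png

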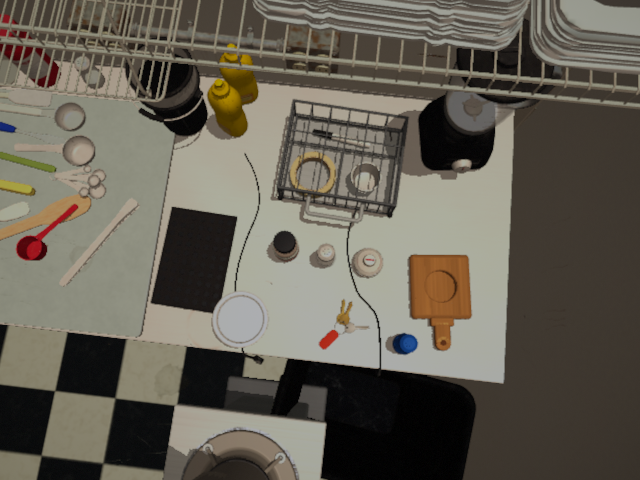

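Both views agree: the jar (top 284,246), salt shaker (325,255) and timer (368,262) stand in that order in front of the drawer. The mat is at the left (196,260), and the board with its recess is at (440,287). The blue look-alike is at (405,343). The cup is in the right compartment (364,179) and the tape in the left (312,172).

```bash
cat > fit.py <<'E'
from h import *
from scipy.optimize import minimize
PROF={"spice_jar":[(0,.0275),(.066,.0275),(.075,.0225),(.097,.0225)],
"timer":[(0,.032),(.025,.032),(.04,.022),(.051,.008)],
"salt_shaker":[(0,.0225),(.066,.0225),(.067,.0185),(.087,.0185)]}
a=np.linspace(0,2*np.pi,48,endpoint=False)
def sil(cam,x,y,name,z0=0):
    P=np.array([proj(cam,(x+r*np.cos(t),y+r*np.sin(t),z0+z)) for z,r in PROF[name] for t in a])
    m=np.zeros((480,640),np.uint8); hull=cv2.convexHull((P*16).astype(np.int32))
    cv2.fillConvexPoly(m,hull,1,shift=4); return m>0
def fit(cams,name,masks,xy,z0=0):
    def c(p): return -sum((s&masks[k]).sum()/(s|masks[k]).sum() for k in cams for s in [sil(k,p[0],p[1],name,z0)])
    r=minimize(c,xy,method="Nelder-Mead",options=dict(initial_simplex=[xy,[xy[0]+.02,xy[1]],[xy[0],xy[1]+.02]],xatol=2e-4,fatol=1e-4))
    return np.round(r.x,4),round(-r.fun/len(cams),3)
def pick(cam,name,xy,z0=0):
    want=proj(cam,(*xy,z0+.04)); o=bot.outline_of(cam,name)
    o=[r for r in o if np.linalg.norm(np.array(r["position"])-want)<30]
    return o[0]["pixels"] if o else None
E
python3 - <<'E'
from fit import *
snap("scene","s1");im=snap("top","t1")
for n,px in(("spice_jar",(284,246)),("salt_shaker",(325,255)),("timer",(368,262))):
    xy=at_z("top",px,.05)[:2]; M={k:pick(k,n,xy) for k in("scene","top")}
    for cs in(["scene"],["top"],["scene","top"]):
        if all(M[k] is not None for k in cs): print(n,cs,fit(cs,n,M,xy))
for n in("bar_mat","recess","sauce_cup","tape_roll","drawer_handle"):
    for k in("scene","top"):
        for o in bot.outline_of(k,n)[:2]:
            p=o["pixels"].astype(np.uint8); ys,xs=np.nonzero(p)
            c=max(cv2.findContours(p,0,1)[0],key=cv2.contourArea); r=cv2.minAreaRect(c)
            print(n,k,round(o["score"],2),np.round(o["position"],1),p.sum(),np.round(cv2.boxPoints(r),1).tolist())
            if n=="bar_mat": print([at_z(k,q,.004)[:2].round(4).tolist() for q in cv2.boxPoints(r)])
crop=cv2.resize(im[90:310,260:480,::-1],(600,600),interpolation=cv2.INTER_CUBIC);cv2.imwrite("pics/c1.png",crop)
E
```

```text
Traceback (most recent call last):
  File "fit.py", line 13, in fit
    r=minimize(c,xy,method="Nelder-Mead",options=dict(initial_simplex=[xy,[xy[0]+.02,xy[1]],[xy[0],xy[1]+.02]],xatol=2e-4,fatol=1e-4))
  File "fit.py", line 12, in c
    def c(p): return -sum((s&masks[k]).sum()/(s|masks[k]).sum() for k in cams for s in [sil(k,p[0],p[1],name,z0)])
                      ~~~^^^^^^^^^^^^^^^^^^^^^^^^^^^^^^^^^^^^^^^^^^^^^^^^^^^^^^^^^^^^^^^^^^^^^^^^^^^^^^^^^^^^^^^^^
  File "fit.py", line 12, in <genexpr>
    def c(p): return -sum((s&masks[k]).sum()/(s|masks[k]).sum() for k in cams for s in [sil(k,p[0],p[1],name,z0)])
                                                                                        ~~~^^^^^^^^^^^^^^^^^^^^^
  File "fit.py", line 8, in sil
    P=np.array([proj(cam,(x+r*np.cos(t),y+r*np.sin(t),z0+z)) for z,r in PROF[name] for t in a])
                ~~~~^^^^^^^^^^^^^^^^^^^^^^^^^^^^^^^^^^^^^^^^
  File "h.py", line 10, in proj
    m=bot.camera_model(cam); V=np.array(m["view"]); c=V[:3,:3]@np.array(p)+V[:3,3]
ValueError: time passes only in moves, steps and waits
```

The simulator limits how often `camera_model` can be called, so I'll cache it.

```bash
sed -i 's/bot\.camera_model(cam)/CM(cam)/' h.py; sed -i '2a import functools\n@functools.cache\ndef CM(cam): return bot.camera_model(cam)' h.py
cat > go1.py <<'E'
from fit import *
snap("scene","s1");im=snap("top","t1")
for n,px in(("spice_jar",(284,246)),("salt_shaker",(325,255)),("timer",(368,262))):
    xy=at_z("top",px,.05)[:2]; M={k:pick(k,n,xy) for k in("scene","top")}
    for cs in(["scene"],["top"],["scene","top"]):
        if all(M[k] is not None for k in cs): print(n,cs,fit(cs,n,M,xy))
for n in("bar_mat","recess","sauce_cup","tape_roll","drawer_handle"):
    for k in("scene","top"):
        for o in bot.outline_of(k,n)[:2]:
            p=o["pixels"].astype(np.uint8)
            c=max(cv2.findContours(p,0,1)[0],key=cv2.contourArea); r=cv2.minAreaRect(c)
            print(n,k,round(o["score"],2),np.round(o["position"],1),p.sum(),np.round(cv2.boxPoints(r),1).tolist())
            if n=="bar_mat": print([at_z(k,q,.004)[:2].round(4).tolist() for q in cv2.boxPoints(r)])
crop=cv2.resize(im[90:310,260:480,::-1],(600,600),interpolation=cv2.INTER_CUBIC);cv2.imwrite("pics/c1.png",crop)
E
python3 go1.py
```

```text
spice_jar ['scene'] (array([ 0.5037, -0.0317]), np.float64(0.92))
spice_jar ['top'] (array([ 0.5022, -0.0324]), np.float64(0.917))
spice_jar ['scene', 'top'] (array([ 0.503 , -0.0316]), np.float64(0.916))
salt_shaker ['top'] (array([ 0.4897, -0.1207]), np.float64(0.837))
timer ['scene'] (array([ 0.4938, -0.2148]), np.float64(0.862))
timer ['top'] (array([ 0.4925, -0.2124]), np.float64(0.94))
timer ['scene', 'top'] (array([ 0.4927, -0.2127]), np.float64(0.897))
bar_mat scene 0.83 [260.9 392.3] 13329 [[167.5, 387.3999938964844], [229.60000610351562, 304.5], [343.1000061035156, 389.6000061035156], [280.8999938964844, 472.3999938964844]]
[[0.5696, 0.2481], [0.5892, 0.0791], [0.3439, 0.0988], [0.3525, 0.2473]]
bar_mat top 0.58 [195.6 258.5] 6719 [[150.0, 303.0], [169.60000610351562, 203.5], [237.39999389648438, 216.8000030517578], [217.8000030517578, 316.29998779296875]]
[[0.3511, 0.2445], [0.5763, 0.2407], [0.5631, 0.0847], [0.3396, 0.0946]]
recess scene 0.59 [415.6 187.8] 3241 [[370.5, 195.3000030517578], [385.5, 152.3000030517578], [482.8999938964844, 186.3000030517578], [467.899993896
[... 687 characters left out ...]
]]
tape_roll scene 0.92 [244.4 215.9] 1075 [[215.5, 208.89999389648438], [262.3999938964844, 196.5], [267.6000061035156, 216.0], [220.6999969482422, 228.39999389648438]]
tape_roll top 0.64 [313.2 161.2] 675 [[281.0, 174.60000610351562], [310.0, 144.39999389648438], [323.5, 157.3000030517578], [294.5, 187.5]]
drawer_handle scene 0.75 [257.1 201. ] 6211 [[191.0, 204.6999969482422], [277.20001220703125, 139.3000030517578], [308.8999938964844, 181.10000610351562], [222.6999969482422, 246.39999389648438]]
drawer_handle top 0.72 [344.4 163.9] 6307 [[318.1000061035156, 192.89999389648438], [328.5, 118.5999984741211], [400.20001220703125, 128.6999969482422], [389.79998779296875, 202.89999389648438]]
```

View pics/c1.png

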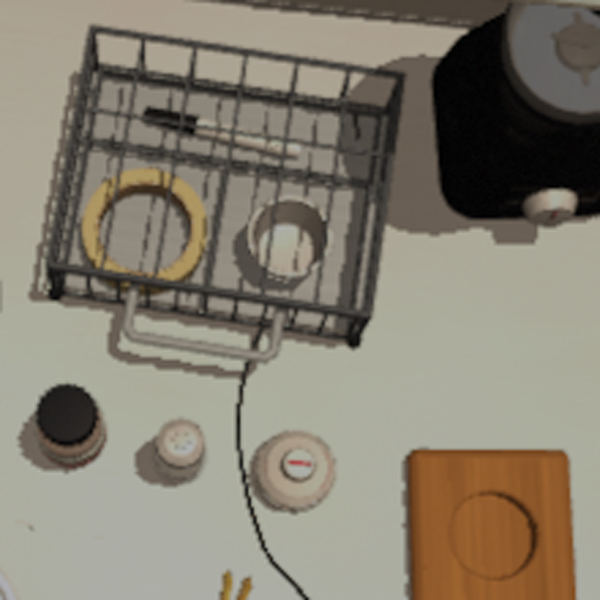

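The crop shows the handle bar running from px (307.7,212.5) to (359.7,220.5). The cup rim centre is at (365,178.5), the recess centre at (440,286), the salt cap at (325.6,252.4) and the timer top at (368.9,260).

```bash
python3 - <<'E'
from h import *
P=lambda px,z:at_z("top",px,z).round(4)[:2]
print("handle",P((307.7,212.5),.06),P((359.7,220.5),.06));print("cup",P((365.2,178.4),.05),"recess rim",P((440,286.2),.018))
print("salt cap",P((325.6,252.4),.087),"jarcap",P((284.8,242),.097),"timer",P((368.9,260.1),.051))
print("tub",P((240,319),.068))
# recess by ellipse / hough, both views
for n,(x0,y0,x1,y1) in {"top":(412,258,468,316)}.items():
    g=cv2.cvtColor(cv2.imread("pics/t1.png"),cv2.COLOR_BGR2GRAY)[y0:y1,x0:x1]; g=cv2.resize(g,None,fx=4,fy=4,interpolation=cv2.INTER_CUBIC)
    c=cv2.HoughCircles(g,cv2.HOUGH_GRADIENT,1,200,param1=60,param2=15,minRadius=48,maxRadius=75); 
    if c is not None: c=c[0,0]; print("hough",c, (x0+c[0]/4,y0+c[1]/4), P((x0+c[0]/4-.4,y0+c[1]/4-.4),.018))
s=cv2.imread("pics/s1.png"); t=cv2.imread("pics/t1.png")
z=lambda im,x,y,w,h:cv2.resize(im[y:y+h,x:x+w],(400,int(400*h/w)),interpolation=cv2.INTER_CUBIC)
# overlay of expectations on scene for check
for p in [(.498,-.122,0),(.498,-.122,.087),(.503,-.0316,.097),(.4927,-.2127,.051),(*P((440,286.2),.018),.018),(*P((307.7,212.5),.06),.06),(*P((359.7,220.5),.06),.06)]:
    q=proj("scene",p); cv2.drawMarker(s,tuple(np.round(q).astype(int).tolist()),(0,0,255),0,5,1)
cv2.imwrite("pics/ov.png",cv2.resize(s[140:310,240:470],(800,591),interpolation=cv2.INTER_CUBIC))
E
```

```text
handle [ 0.5763 -0.0729] [ 0.5715 -0.1847]
cup [ 0.6697 -0.188 ] recess rim [ 0.4574 -0.373 ]
salt cap [ 0.4896 -0.1203] jarcap [ 0.4996 -0.0355] timer [ 0.4905 -0.2128]
tub [0.3369 0.0369]
hough [107.5 117.5  62.8] (np.float32(438.875), np.float32(287.375)) [ 0.4553 -0.3699]
```

View pics/ov.png

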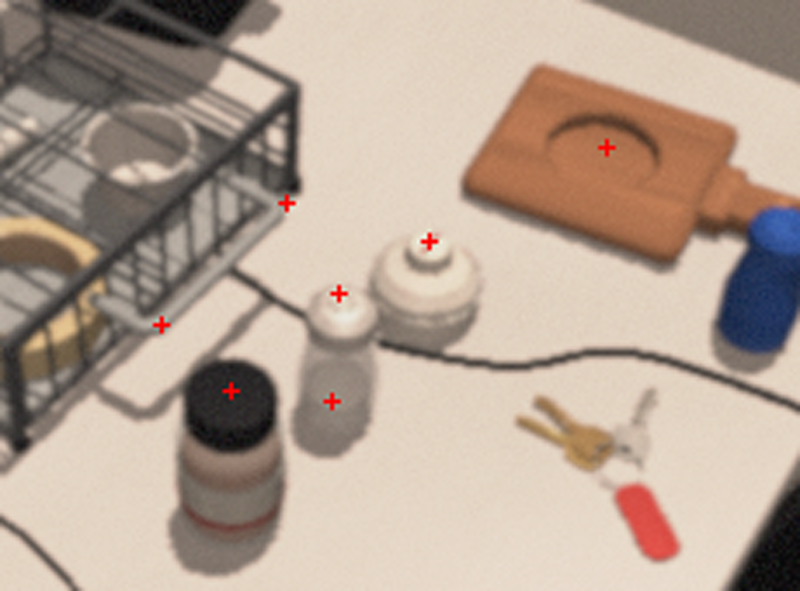

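{"method": "drive_tool", "body": {"commands": [{"hand": 0.9, "translation": [20, -60, 0], "angular": [0, 0, 0.06]}, {"hand": 0.9, "translation": [40, -120, 0], "angular": [0, 0, 0.12]}, {"hand": 0.9, "translation": [65, -180, 0], "angular": [0, 0, 0.18]}, {"hand": 0.9, "translation": [90, -235, 0], "angular": [0, 0, 0.24]}, {"hand": 0.9, "translation": [115, -290, 0], "angular": [0, 0, 0.3]}, {"hand": 0.9, "translation": [140, -345, 0], "angular": [0, 0, 0.33]}, {"hand": 0.9, "translation": [165, -400, 0], "angular": [0, 0, 0.33]}, {"hand": 0.9, "translation": [190, -455, 0], "angular": [0, 0, 0.33]}, {"hand": 0.9, "translation": [210, -510, 0], "angular": [0, 0, 0.33]}, {"hand": 0.9, "translation": [230, -565, 0], "angular": [0, 0, 0.33]}, {"hand": 0.9, "translation": [243, -615, 0], "angular": [0, 0, 0.33]}, {"hand": 0.9, "translation": [250, -657, 0], "angular": [0, 0, 0.33]}], "force": 30}}

```text
t: 3.6
eef_pos: [0.5039, -0.0336, 0.2456]
tool_rot: [0.0, 0.028, 1.0, -0.0]
contact_force: [0.4, 0.6, -0.7]
gripper_width: 0.904
grasp_force: 0.0
```

The scene view agrees with the fits. Only the salt marker is off, by about 5 px, so salt is nearer (0.490,-0.120). Next I descend on the jar.

{"method": "drive_tool", "body": {"commands": [{"hand": 0.9, "translation": [-1, 1, -50], "angular": [0, 0, 0]}, {"hand": 0.9, "translation": [-1, 1, -95], "angular": [0, 0, 0]}, {"hand": 0.9, "translation": [-1, 1, -130], "angular": [0, 0, 0]}, {"hand": 0.9, "translation": [-1, 1, -165], "angular": [0, 0, 0]}, {"hand": 0.9, "translation": [-1, 1, -195], "angular": [0, 0, 0]}, {"hand": 0.9, "translation": [-1, 1, -195], "angular": [0, 0, 0]}, {"hand": 0.4, "translation": [-1, 1, -195], "angular": [0, 0, 0]}, {"hand": 0.4, "translation": [-1, 1, -195], "angular": [0, 0, 0]}, {"hand": 0.4, "translation": [-1, 1, -195], "angular": [0, 0, 0]}, {"hand": 0.4, "translation": [-1, 1, -195], "angular": [0, 0, 0]}], "force": 30}}

```text
t: 4.85
eef_pos: [0.5035, -0.0306, 0.0518]
tool_rot: [0.001, 0.028, 1.0, 0.0]
contact_force: [-1.0, -1.8, 7.3]
gripper_width: 0.634
grasp_force: 32.2
```

{"method": "drive_tool", "body": {"commands": [{"hand": 0.4, "translation": [0, 0, 30], "angular": [0, 0, 0]}, {"hand": 0.4, "translation": [0, 0, 70], "angular": [0, 0, 0]}, {"hand": 0.4, "translation": [5, 40, 85], "angular": [0, 0, 0]}, {"hand": 0.4, "translation": [10, 85, 85], "angular": [0, 0, 0]}, {"hand": 0.4, "translation": [17, 130, 85], "angular": [0, 0, 0]}, {"hand": 0.4, "translation": [22, 175, 85], "angular": [0, 0, 0]}, {"hand": 0.4, "translation": [26, 210, 80], "angular": [0, 0, 0]}, {"hand": 0.4, "translation": [27, 226, 60], "angular": [0, 0, 0]}, {"hand": 0.4, "translation": [27, 226, 35], "angular": [0, 0, 0]}, {"hand": 0.4, "translation": [27, 226, 15], "angular": [0, 0, 0]}, {"hand": 0.4, "translation": [27, 226, 6], "angular": [0, 0, 0]}, {"hand": 0.4, "translation": [27, 226, 5], "angular": [0, 0, 0]}]}}

```text
t: 6.35
eef_pos: [0.5296, 0.1956, 0.0557]
tool_rot: [0.0, 0.028, 1.0, 0.0]
contact_force: [0.3, -0.3, -2.1]
gripper_width: 0.632
grasp_force: 32.9
```

{"method": "drive_tool", "body": {"commands": [{"hand": 0.8, "translation": [0, 0, -1], "angular": [0, 0, 0]}, {"hand": 0.8, "translation": [0, 0, -1], "angular": [0, 0, 0]}, {"hand": 0.8, "translation": [0, 0, 0], "angular": [0, 0, 0]}, {"hand": 0.8, "translation": [0, 0, 40], "angular": [0, 0, 0]}, {"hand": 0.8, "translation": [0, 0, 90], "angular": [0, 0, 0]}, {"hand": 0.8, "translation": [-5, -50, 110], "angular": [0, 0, 0]}, {"hand": 0.8, "translation": [-12, -105, 110], "angular": [0, 0, 0]}, {"hand": 0.8, "translation": [-20, -160, 110], "angular": [0, 0, 0]}, {"hand": 0.75, "translation": [-27, -215, 110], "angular": [0, 0, 0]}, {"hand": 0.75, "translation": [-34, -265, 110], "angular": [0, 0, 0]}, {"hand": 0.75, "translation": [-40, -305, 105], "angular": [0, 0, 0]}, {"hand": 0.75, "translation": [-40, -316, 90], "angular": [0, 0, 0]}]}}

```text
t: 7.85
eef_pos: [0.4892, -0.1237, 0.1461]
tool_rot: [0.001, 0.03, 1.0, -0.0]
contact_force: [0.3, 1.2, -0.6]
gripper_width: 0.748
grasp_force: 0.0
```

```bash
python3 - <<'E'
from fit import *
snap("scene","s2"); snap("top","t2")
for n,xy,z in(("spice_jar",(.529,.195),.004),("timer",(.4925,-.2125),0)):
    M={k:pick(k,n,xy,z) for k in("scene","top")}
    for k in M: 
        if M[k] is not None: print(n,k,fit([k],n,M,xy,z))
print(bot.get_obs()["eef_pos"])
E
```

```text
spice_jar scene (array([0.5312, 0.1967]), np.float64(0.928))
spice_jar top (array([0.5266, 0.1947]), np.float64(0.928))
timer top (array([ 0.4928, -0.2146]), np.float64(0.825))
[ 0.48990106 -0.1192835   0.14578057]
```

View pics/s2.png

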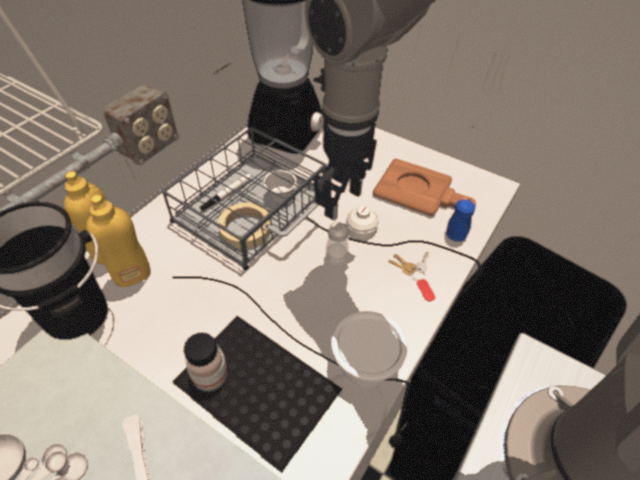

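The jar stands upright on the mat at (203,362). The salt shaker (337,243) is under the gripper, so I grasp it now.

{"method": "drive_tool", "body": {"commands": [{"hand": 0.75, "translation": [0, 0, -40], "angular": [0, 0, 0]}, {"hand": 0.75, "translation": [0, 0, -75], "angular": [0, 0, 0]}, {"hand": 0.75, "translation": [0, 0, -98], "angular": [0, 0, 0]}, {"hand": 0.75, "translation": [0, 0, -98], "angular": [0, 0, 0]}, {"hand": 0.3, "translation": [0, 0, -98], "angular": [0, 0, 0]}, {"hand": 0.3, "translation": [0, 0, -98], "angular": [0, 0, 0]}, {"hand": 0.3, "translation": [0, 0, -98], "angular": [0, 0, 0]}, {"hand": 0.3, "translation": [0, 0, -98], "angular": [0, 0, 0]}, {"hand": 0.3, "translation": [0, 0, -98], "angular": [0, 0, 0]}]}}

```text
t: 9.28
eef_pos: [0.4905, -0.1198, 0.0488]
tool_rot: [0.001, 0.027, 1.0, 0.0]
contact_force: [-1.0, 2.3, 7.3]
gripper_width: 0.462
grasp_force: 30.1
```

{"method": "drive_tool", "body": {"commands": [{"hand": 0.3, "translation": [0, 0, 8], "angular": [0, 0, 0]}, {"hand": 0.3, "translation": [0, 0, 8], "angular": [0, 0, 0]}]}}

```text
t: 9.52
eef_pos: [0.4901, -0.1206, 0.0563]
tool_rot: [0.001, 0.027, 1.0, -0.0]
contact_force: [-0.4, -0.4, -1.9]
gripper_width: 0.462
grasp_force: 30.1
```

```bash
python3 - <<'E'
from fit import *
im=snap("scene","s3"); print(bot.get_obs()["gripper_width"])
cv2.imwrite("pics/s3c.png",cv2.resize(im[150:290,270:430,::-1],(640,560),interpolation=cv2.INTER_CUBIC))
E
```

```text
0.4637778480314426
```

View pics/s3c.png

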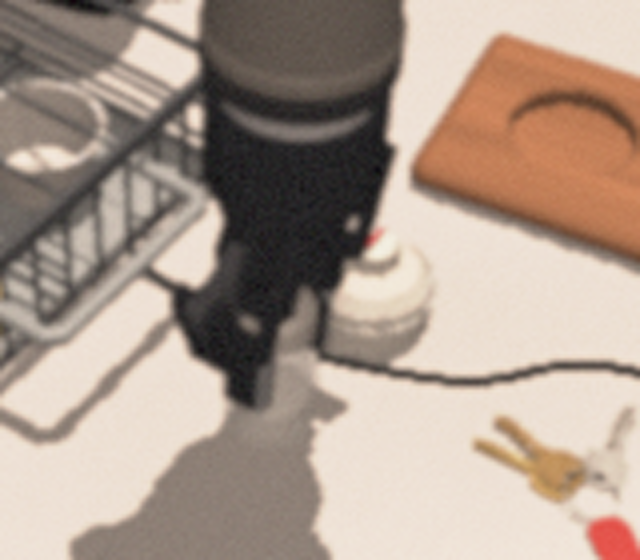

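The gripper holds the shaker upright and centred. I carry it to the near end of the mat.

{"method": "drive_tool", "body": {"commands": [{"hand": 0.3, "translation": [0, 0, 35], "angular": [0, 0, 0]}, {"hand": 0.3, "translation": [0, 10, 75], "angular": [0, 0, 0]}, {"hand": 0.3, "translation": [0, 60, 85], "angular": [0, 0, 0]}, {"hand": 0.3, "translation": [0, 115, 85], "angular": [0, 0, 0]}, {"hand": 0.3, "translation": [-5, 170, 85], "angular": [0, 0, 0]}, {"hand": 0.3, "translation": [-20, 220, 85], "angular": [0, 0, 0]}, {"hand": 0.3, "translation": [-40, 270, 85], "angular": [0, 0, 0]}, {"hand": 0.3, "translation": [-57, 305, 70], "angular": [0, 0, 0]}, {"hand": 0.3, "translation": [-60, 316, 45], "angular": [0, 0, 0]}, {"hand": 0.3, "translation": [-60, 316, 20], "angular": [0, 0, 0]}, {"hand": 0.3, "translation": [-60, 316, 4], "angular": [0, 0, 0]}, {"hand": 0.3, "translation": [-60, 316, -3], "angular": [0, 0, 0]}]}}

```text
t: 11.08
eef_pos: [0.4292, 0.1951, 0.0522]
tool_rot: [-0.001, 0.028, 1.0, -0.0]
contact_force: [-13.9, -8.2, 68.5]
gripper_width: 0.467
grasp_force: 41.8
```

{"method": "drive_tool", "body": {"commands": [{"hand": 0.7, "translation": [0, 0, -1], "angular": [0, 0, 0]}, {"hand": 0.7, "translation": [0, 0, -1], "angular": [0, 0, 0]}, {"hand": 0.7, "translation": [0, 0, 0], "angular": [0, 0, 0]}, {"hand": 0.7, "translation": [0, 0, 40], "angular": [0, 0, 0]}, {"hand": 0.9, "translation": [0, 0, 90], "angular": [0, 0, 0]}, {"hand": 0.9, "translation": [10, -40, 100], "angular": [0, 0, 0]}, {"hand": 0.9, "translation": [25, -100, 100], "angular": [0, 0, 0]}, {"hand": 0.9, "translation": [40, -160, 100], "angular": [0, 0, 0]}, {"hand": 0.9, "translation": [50, -220, 100], "angular": [0, 0, 0]}, {"hand": 0.9, "translation": [56, -280, 100], "angular": [0, 0, 0]}, {"hand": 0.95, "translation": [60, -340, 90], "angular": [0, 0, 0]}, {"hand": 0.95, "translation": [62, -395, 70], "angular": [0, 0, 0]}]}}

```text
t: 12.58
eef_pos: [0.4923, -0.2017, 0.123]
tool_rot: [0.002, 0.028, 1.0, -0.0]
contact_force: [1.2, 1.2, 0.8]
gripper_width: 0.95
grasp_force: 0.0
```

```bash
python3 - <<'E'
from fit import *
im=snap("scene","s4"); snap("top","t4")
for n,xy,z in(("spice_jar",(.529,.195),.004),("salt_shaker",(.43,.195),.004)):
    M={k:pick(k,n,xy,z) for k in("scene","top")}
    for k in M: 
        if M[k] is not None: print(n,k,fit([k],n,M,xy,z))
o=bot.get_obs();print(o["eef_pos"],o["contact_force"])
cv2.imwrite("pics/s4c.png",cv2.resize(im[180:460,160:440,::-1],(600,600),interpolation=cv2.INTER_CUBIC))
E
```

```text
spice_jar scene (array([0.5318, 0.1958]), np.float64(0.945))
spice_jar top (array([0.528, 0.195]), np.float64(0.923))
salt_shaker scene (array([0.4345, 0.195 ]), np.float64(0.812))
salt_shaker top (array([0.4312, 0.1929]), np.float64(0.788))
[ 0.49163884 -0.19798335  0.12248553] [-0.04630517  0.169292    0.55617305]
```

View pics/s4c.png

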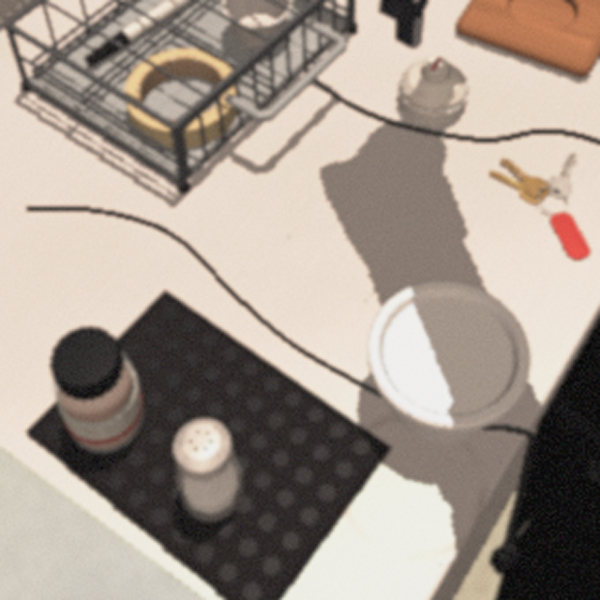

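Both stand upright on the mat. The timer is next.

{"method": "drive_tool", "body": {"commands": [{"hand": 0.95, "translation": [1, -15, -20], "angular": [0, 0, 0]}, {"hand": 0.95, "translation": [1, -15, -50], "angular": [0, 0, 0]}, {"hand": 0.95, "translation": [1, -15, -80], "angular": [0, 0, 0]}, {"hand": 0.95, "translation": [1, -15, -97], "angular": [0, 0, 0]}, {"hand": 0.95, "translation": [1, -15, -103], "angular": [0, 0, 0]}, {"hand": 0.95, "translation": [1, -15, -103], "angular": [0, 0, 0]}, {"hand": 0.5, "translation": [1, -15, -103], "angular": [0, 0, 0]}, {"hand": 0.5, "translation": [1, -15, -103], "angular": [0, 0, 0]}, {"hand": 0.5, "translation": [1, -15, -103], "angular": [0, 0, 0]}, {"hand": 0.5, "translation": [1, -15, -103], "angular": [0, 0, 0]}, {"hand": 0.5, "translation": [1, -15, -99], "angular": [0, 0, 0]}, {"hand": 0.5, "translation": [1, -15, -95], "angular": [0, 0, 0]}]}}

```text
t: 14.38
eef_pos: [0.4925, -0.2145, 0.0279]
tool_rot: [0.0, 0.027, 1.0, -0.0]
contact_force: [-0.6, 0.7, -0.9]
gripper_width: 0.714
grasp_force: 32.7
```

{"method": "drive_tool", "body": {"commands": [{"hand": 0.5, "translation": [0, 0, 35], "angular": [0, 0, 0]}, {"hand": 0.5, "translation": [0, 40, 60], "angular": [0, 0, 0]}, {"hand": 0.5, "translation": [-2, 95, 60], "angular": [0, 0, 0]}, {"hand": 0.5, "translation": [-3, 150, 60], "angular": [0, 0, 0]}, {"hand": 0.5, "translation": [-4, 205, 60], "angular": [0, 0, 0]}, {"hand": 0.5, "translation": [-5, 255, 60], "angular": [0, 0, 0]}, {"hand": 0.5, "translation": [-7, 300, 60], "angular": [0, 0, 0]}, {"hand": 0.5, "translation": [-7, 324, 45], "angular": [0, 0, 0]}, {"hand": 0.5, "translation": [-7, 324, 22], "angular": [0, 0, 0]}, {"hand": 0.5, "translation": [-7, 324, 6], "angular": [0, 0, 0]}, {"hand": 0.5, "translation": [-7, 324, -1], "angular": [0, 0, 0]}, {"hand": 0.5, "translation": [-7, 324, -2], "angular": [0, 0, 0]}]}}

```text
t: 15.88
eef_pos: [0.4854, 0.1085, 0.025]
tool_rot: [-0.0, 0.028, 1.0, -0.0]
contact_force: [0.4, 0.2, -0.5]
gripper_width: 0.717
grasp_force: 33.2
```

{"method": "drive_tool", "body": {"commands": [{"hand": 0.95, "translation": [0, 0, 0], "angular": [0, 0, 0]}, {"hand": 0.95, "translation": [0, 0, 0], "angular": [0, 0, 0]}, {"hand": 0.95, "translation": [0, 0, 3], "angular": [0, 0, 0]}, {"hand": 0.95, "translation": [0, 0, 30], "angular": [0, 0, 0]}, {"hand": 0.95, "translation": [0, 0, 70], "angular": [0, 0, 0]}, {"hand": 0.9, "translation": [0, 0, 120], "angular": [0, 0, 0]}]}}

```text
t: 16.62
eef_pos: [0.4848, 0.1095, 0.1463]
tool_rot: [-0.001, 0.027, 1.0, -0.0]
contact_force: [0.3, 0.2, 0.4]
gripper_width: 0.903
grasp_force: 0.0
```

```bash
python3 - <<'E'
from fit import *
im=snap("scene","s5"); im=snap("top","t5")
for n,xy,z in(("spice_jar",(.529,.195),.004),("salt_shaker",(.43,.195),.004),("timer",(.485,.11),.004)):
    M={k:pick(k,n,xy,z) for k in("scene","top")}
    for k in M: 
        if M[k] is not None: print(n,k,fit([k],n,M,xy,z))
o=bot.get_obs();print(o["eef_pos"],o["contact_force"],o["tool_rot"])
cv2.imwrite("pics/t5c.png",cv2.resize(im[90:340,140:475,::-1],(800,597),interpolation=cv2.INTER_CUBIC))
E
```

```text
spice_jar scene (array([0.528, 0.197]), np.float64(0.901))
salt_shaker scene (array([0.4345, 0.195 ]), np.float64(0.821))
salt_shaker top (array([0.4293, 0.1904]), np.float64(0.725))
timer scene (array([0.4882, 0.1088]), np.float64(0.878))
[0.48449021 0.10943884 0.14423706] [-0.88050688  1.12479485  1.11133837] [-1.04217170e-03  2.73502526e-02  9.99625236e-01 -5.14689897e-04]
```

View pics/t5c.png

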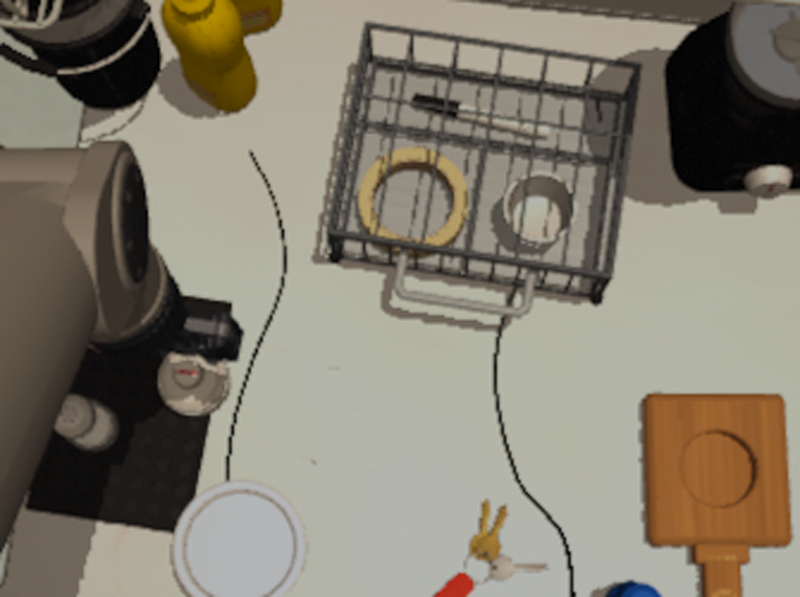

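All three stand on the mat and the drawer is still shut. The crop puts the handle bar at px (306,210.5)–(360.7,218.6), the organiser's front top edge at (280.3,190.5)–(393.4,205.2) and the recess at (440.7,286.4).

```bash
python3 - <<'E'
from h import *
P=lambda px,z:at_z("top",px,z).round(4)[:2]
a,b=P((306.2,210.7),.06),P((360.7,218.6),.06);print("handle",a,b,(a+b)/2,np.arctan2(-(a-b)[0],(a-b)[1]))
a,b=P((280.3,190.5),.085),P((393.4,205.2),.085);print("front",a,b,(a+b)/2,np.arctan2(-(a-b)[0],(a-b)[1]))
print("recess",P((440.7,286.4),.018)); 
for k in("handle",): print([at_z("scene",px,.06).round(4)[:2] for px in((240+161/3.478,140+328/3.478),(240+283/3.478,140+205/3.478))])
# recess in scene: rim ellipse centre at ov crop (604,150)
print(at_z("scene",(240+604/3.478,140+150/3.478),.018).round(4))
E
```

```text
handle [ 0.5799 -0.0693] [ 0.5759 -0.1864] [ 0.5779  -0.12785] -0.0341455620831816
front [ 0.6105 -0.0113] [ 0.6058 -0.2498] [ 0.60815 -0.13055] -0.019703948565338327
recess [ 0.4571 -0.3745]
[array([ 0.5731, -0.0703]), array([ 0.5708, -0.1828])]
[ 0.4571 -0.3706  0.018 ]
```

{"method": "drive_tool", "body": {"commands": [{"hand": 0.8, "translation": [5, -30, 0], "angular": [0, 0, -0.18]}, {"hand": 0.7, "translation": [15, -60, 0], "angular": [0, 0, -0.36]}, {"hand": 0.6, "translation": [25, -90, 0], "angular": [0, 0, -0.54]}, {"hand": 0.5, "translation": [35, -120, 0], "angular": [0, 0, -0.72]}, {"hand": 0.4, "translation": [45, -150, 0], "angular": [0, 0, -0.9]}, {"hand": 0.4, "translation": [55, -180, 0], "angular": [0, 0, -1.08]}, {"hand": 0.4, "translation": [65, -200, 0], "angular": [0, 0, -1.26]}, {"hand": 0.4, "translation": [75, -220, 0], "angular": [0, 0, -1.42]}, {"hand": 0.4, "translation": [88, -240, 0], "angular": [0, 0, -1.56]}, {"hand": 0.4, "translation": [88, -240, 0], "angular": [0, 0, -1.56]}]}}

```text
t: 18.27
eef_pos: [0.5732, -0.132, 0.1443]
tool_rot: [0.0, 0.723, 0.691, -0.001]
contact_force: [-0.5, 0.1, -0.8]
gripper_width: 0.399
grasp_force: 0.0
```

{"method": "drive_tool", "body": {"commands": [{"hand": 0.37, "translation": [0, 0, -35], "angular": [0, 0, 0]}, {"hand": 0.37, "translation": [0, 0, -60], "angular": [0, 0, 0]}, {"hand": 0.37, "translation": [0, 0, -78], "angular": [0, 0, 0]}, {"hand": 0.37, "translation": [0, 0, -90], "angular": [0, 0, 0]}, {"hand": 0.37, "translation": [0, 0, -92], "angular": [0, 0, 0]}, {"hand": 0.0, "translation": [0, 0, -92], "angular": [0, 0, 0]}, {"hand": 0.0, "translation": [0, 0, -92], "angular": [0, 0, 0]}, {"hand": 0.0, "translation": [0, 0, -92], "angular": [0, 0, 0]}, {"hand": 0.0, "translation": [0, 0, -92], "angular": [0, 0, 0]}], "force": 20}}

```text
t: 19.4
eef_pos: [0.5738, -0.1303, 0.054]
tool_rot: [0.0, 0.722, 0.691, 0.0]
contact_force: [-1.0, 0.6, 6.6]
gripper_width: 0.093
grasp_force: 19.6
```

The bar is gripped, so I pull the drawer out.

{"method": "drive_tool", "body": {"commands": [{"hand": 0, "translation": [-8, 0, 0], "angular": [0, 0, 0]}, {"hand": 0, "translation": [-22, 1, 0], "angular": [0, 0, 0]}, {"hand": 0, "translation": [-40, 1, 0], "angular": [0, 0, 0]}, {"hand": 0, "translation": [-58, 2, 0], "angular": [0, 0, 0]}, {"hand": 0, "translation": [-76, 2, 0], "angular": [0, 0, 0]}, {"hand": 0, "translation": [-94, 3, 0], "angular": [0, 0, 0]}, {"hand": 0, "translation": [-110, 3, 0], "angular": [0, 0, 0]}, {"hand": 0, "translation": [-120, 4, 0], "angular": [0, 0, 0]}, {"hand": 0, "translation": [-125, 4, 0], "angular": [0, 0, 0]}, {"hand": 0, "translation": [-125, 4, 0], "angular": [0, 0, 0]}, {"hand": 0, "translation": [-125, 4, 0], "angular": [0, 0, 0]}]}}

```text
t: 20.78
eef_pos: [0.4475, -0.1243, 0.0538]
tool_rot: [-0.002, 0.722, 0.692, 0.001]
contact_force: [-0.6, 8.1, 16.1]
gripper_width: 0.095
grasp_force: 20.9
```

{"method": "drive_tool", "body": {"commands": [{"hand": 0.37, "translation": [0, 0, 0], "angular": [0, 0, 0]}, {"hand": 0.37, "translation": [0, 0, 0], "angular": [0, 0, 0]}, {"hand": 0.37, "translation": [0, 0, 25], "angular": [0, 0, 0]}, {"hand": 0.5, "translation": [0, 0, 65], "angular": [0, 0, 0]}, {"hand": 0.9, "translation": [0, 0, 115], "angular": [0, 0, 0.17]}, {"hand": 0.9, "translation": [0, -40, 120], "angular": [0, 0, 0.34]}, {"hand": 0.9, "translation": [0, -90, 120], "angular": [0, 0, 0.51]}, {"hand": 0.9, "translation": [0, -140, 120], "angular": [0, 0, 0.68]}, {"hand": 0.9, "translation": [0, -180, 120], "angular": [0, 0, 0.85]}, {"hand": 0.9, "translation": [0, -210, 120], "angular": [0, 0, 1.02]}, {"hand": 0.9, "translation": [0, -230, 120], "angular": [0, 0, 1.19]}, {"hand": 0.9, "translation": [0, -230, 120], "angular": [0, 0, 1.36]}]}}

```text
t: 22.28
eef_pos: [0.4467, -0.3584, 0.1727]
tool_rot: [-0.001, 0.126, 0.992, -0.0]
contact_force: [-0.3, 0.4, 0.3]
gripper_width: 0.896
grasp_force: 0.0
```

```bash
cat > cup.py <<'E'
from fit import *
PROF["sauce_cup"]=[(0,.023),(.04,.034)]
def cup(xy,z):
    M={k:pick(k,"sauce_cup",xy,z) for k in("scene","top")}
    for cs in(["scene"],["top"],["scene","top"]):
        if all(M[k] is not None for k in cs): print("cup",cs,fit(cs,"sauce_cup",M,xy,z))
E
python3 - <<'E'
from cup import *
im=snap("scene","s6"); t=snap("top","t6")
cup((.545,-.184),.01)
print(bot.get_obs()["eef_pos"])
cv2.imwrite("pics/t6c.png",cv2.resize(t[90:310,260:480,::-1],(600,600),interpolation=cv2.INTER_CUBIC))
E
```

```text
cup ['scene'] (array([ 0.5503, -0.1827]), np.float64(0.939))
cup ['top'] (array([ 0.5485, -0.1825]), np.float64(0.94))
cup ['scene', 'top'] (array([ 0.5496, -0.1816]), np.float64(0.931))
[ 0.4477356  -0.35609434  0.17286433]
```

View pics/t6c.png

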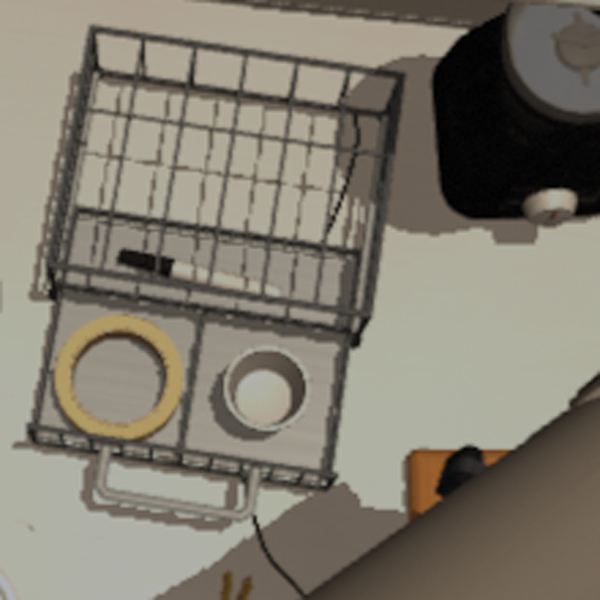

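The cup is at (0.5495,-0.182), in the middle of its open compartment. The tape roll is undisturbed.

{"method": "drive_tool", "body": {"commands": [{"hand": 0.9, "translation": [30, 45, 0], "angular": [0, 0, 0.11]}, {"hand": 0.9, "translation": [60, 95, 0], "angular": [0, 0, 0.22]}, {"hand": 0.9, "translation": [90, 145, 0], "angular": [0, 0, 0.22]}, {"hand": 0.9, "translation": [102, 174, -20], "angular": [0, 0, 0.22]}, {"hand": 0.9, "translation": [102, 174, -60], "angular": [0, 0, 0.22]}, {"hand": 0.9, "translation": [102, 174, -100], "angular": [0, 0, 0.22]}, {"hand": 0.9, "translation": [102, 174, -125], "angular": [0, 0, 0.22]}, {"hand": 0.9, "translation": [102, 174, -134], "angular": [0, 0, 0.22]}, {"hand": 0.9, "translation": [102, 174, -134], "angular": [0, 0, 0.22]}, {"hand": 0.9, "translation": [102, 174, -134], "angular": [0, 0, 0.22]}]}}

```text
t: 23.72
eef_pos: [0.5512, -0.1826, 0.0404]
tool_rot: [0.001, 0.018, 1.0, -0.0]
contact_force: [0.0, 0.2, 0.1]
gripper_width: 0.903
grasp_force: 0.0
```

{"method": "drive_tool", "body": {"commands": [{"hand": 0.5, "translation": [0, 0, 0], "angular": [0, 0, 0]}, {"hand": 0.5, "translation": [0, 0, 0], "angular": [0, 0, 0]}, {"hand": 0.5, "translation": [0, 0, 0], "angular": [0, 0, 0]}, {"hand": 0.5, "translation": [0, 0, 0], "angular": [0, 0, 0]}, {"hand": 0.5, "translation": [0, 0, 8], "angular": [0, 0, 0]}, {"hand": 0.5, "translation": [0, 0, 8], "angular": [0, 0, 0]}], "force": 25}}

```text
t: 24.48
eef_pos: [0.551, -0.1825, 0.0484]
tool_rot: [0.001, 0.018, 1.0, -0.0]
contact_force: [-0.4, 0.6, 0.2]
gripper_width: 0.768
grasp_force: 27.8
```

```bash
python3 - <<'E'
from h import *
im=snap("scene","s7");print(bot.get_obs()["eef_pos"])
cv2.imwrite("pics/s7c.png",cv2.resize(im[120:280,220:420,::-1],(750,600),interpolation=cv2.INTER_CUBIC))
E
```

```text
[ 0.55073662 -0.18240235  0.04794418]
```

View pics/s7c.png

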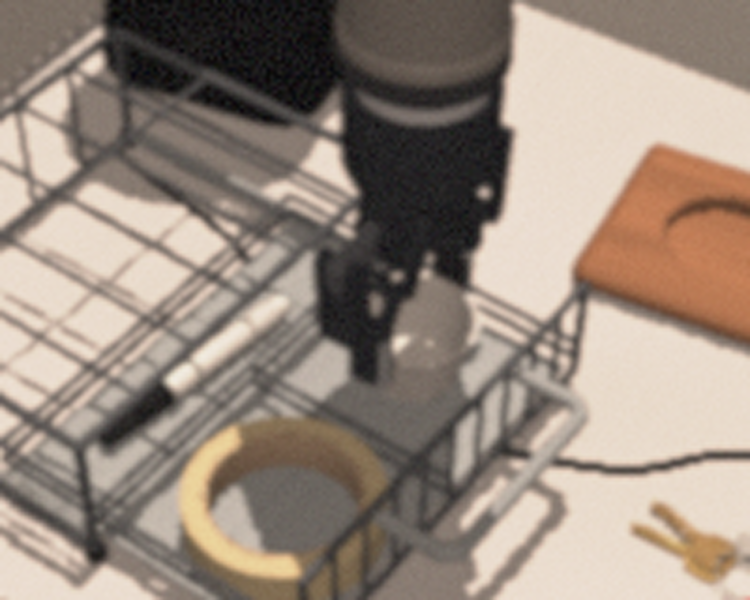

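{"method": "drive_tool", "body": {"commands": [{"hand": 0.5, "translation": [0, 0, 30], "angular": [0, 0, 0]}, {"hand": 0.5, "translation": [0, 0, 70], "angular": [0, 0, 0]}, {"hand": 0.5, "translation": [-15, -40, 75], "angular": [0, 0, 0]}, {"hand": 0.5, "translation": [-38, -80, 75], "angular": [0, 0, 0]}, {"hand": 0.5, "translation": [-60, -120, 75], "angular": [0, 0, 0]}, {"hand": 0.5, "translation": [-82, -160, 70], "angular": [0, 0, 0]}, {"hand": 0.5, "translation": [-93, -188, 50], "angular": [0, 0, 0]}, {"hand": 0.5, "translation": [-93, -191, 30], "angular": [0, 0, 0]}, {"hand": 0.5, "translation": [-93, -191, 12], "angular": [0, 0, 0]}, {"hand": 0.5, "translation": [-93, -191, 12], "angular": [0, 0, 0]}]}}

```text
t: 25.78
eef_pos: [0.4573, -0.371, 0.0575]
tool_rot: [-0.001, 0.016, 1.0, 0.001]
contact_force: [0.1, -0.7, 0.5]
gripper_width: 0.766
grasp_force: 28.2
```

```bash
python3 - <<'E'
from cup import *
im=snap("scene","s8");t=snap("top","t8");o=bot.get_obs();print(o["eef_pos"],o["gripper_width"])
cup((.457,-.373),.029)
cv2.imwrite("pics/s8c.png",np.vstack([cv2.resize(im[140:240,350:483,::-1],(400,300),interpolation=cv2.INTER_CUBIC),cv2.resize(t[240:330,400:520,::-1],(400,300),interpolation=cv2.INTER_CUBIC)]))
E
```

```text
[ 0.45816172 -0.37229505  0.0592689 ] 0.7709646475654093
cup ['scene'] (array([ 0.452 , -0.3726]), np.float64(0.478))
```

View pics/s8c.png

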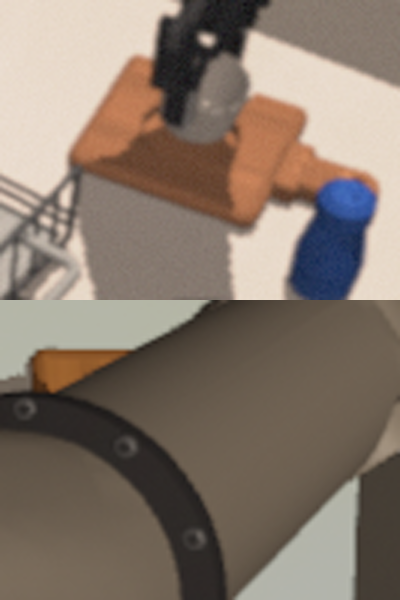

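The cup looks tilted in the pads, with its rim leaning sideways. I'll measure the tilt before lowering it.

```bash
python3 - <<'E'
from cup import *
im=snap("scene","s9"); o=bot.get_obs(); e=o["eef_pos"]; print(e)
ms=bot.outline_of("scene","sauce_cup"); ms=[m for m in ms if np.linalg.norm(np.array(m["position"])-proj("scene",(.457,-.372,.05)))<40]
print([(m["score"],m["position"],m["pixels"].sum()) for m in ms])
def sil2(th,dx=0,dz=0):
    P=[]
    for z,r in((-.04,.023),(0,.034)):
        for t in a:
            x,y=r*np.cos(t),r*np.sin(t); P.append(proj("scene",(e[0]+dx+x*np.cos(th)+z*np.sin(th),e[1]+y,e[2]+.0106+dz-x*np.sin(th)+z*np.cos(th))))
    h=cv2.convexHull((np.array(P)*16).astype(np.int32)); m=np.zeros((480,640),np.uint8); cv2.fillConvexPoly(m,h,1,shift=4); return m>0,P
v=im[150:240,350:483]
if ms:
    m=ms[0]["pixels"]
    for th in np.arange(-.8,.81,.1):
        best=max(((s&m).sum()/(s|m).sum(),dx,dz) for dx in(-.01,-.005,0,.005,.01) for dz in(-.01,-.005,0,.005) for s in[sil2(th,dx,dz)[0]]); print(round(th,1),np.round(best,3))
sc=6; c=cv2.resize(im[150:220,380:470,::-1],None,fx=sc,fy=sc,interpolation=cv2.INTER_CUBIC)
b=c.copy()
for th,col in((0,(0,255,0)),(-.4,(0,0,255)),(.4,(255,0,0))):
    P=((np.array(sil2(th)[1])-[380,150])*sc).astype(np.int32); cv2.polylines(b,[P[48:]],True,col,1); cv2.polylines(b,[P[:48]],True,col,1)
cv2.imwrite("pics/s9c.png",cv2.resize(np.vstack([c,b]),(385,600)) if False else np.hstack([cv2.resize(c,(400,311)),cv2.resize(b,(400,311))]))
E
```

```text
[ 0.45822319 -0.37309794  0.06002471]
[]
```

View pics/s9c.png

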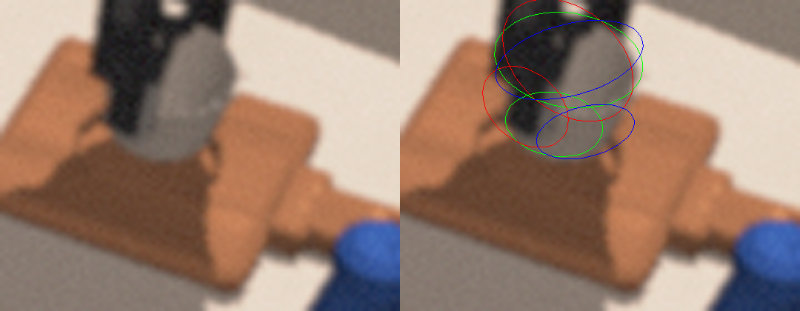

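Against the overlays, the cup's lower edge and right side match the upright (green) model, so it hangs nearly straight. I lower it.

{"method": "drive_tool", "body": {"commands": [{"hand": 0.5, "translation": [-1, 0, -6], "angular": [0, 0, 0]}, {"hand": 0.5, "translation": [-1, 0, -12], "angular": [0, 0, 0]}, {"hand": 0.5, "translation": [-1, 0, -16], "angular": [0, 0, 0]}, {"hand": 0.5, "translation": [-1, 0, -18], "angular": [0, 0, 0]}, {"hand": 0.5, "translation": [-1, 0, -20], "angular": [0, 0, 0]}, {"hand": 0.5, "translation": [-1, 0, -20], "angular": [0, 0, 0]}]}}

```text
t: 26.82
eef_pos: [0.4563, -0.3734, 0.0393]
tool_rot: [-0.0, 0.017, 1.0, -0.0]
contact_force: [-0.4, -1.0, 0.4]
gripper_width: 0.767
grasp_force: 28.2
```

{"method": "drive_tool", "body": {"commands": [{"hand": 0.5, "translation": [0, 0, -1], "angular": [0, 0, 0]}, {"hand": 0.92, "translation": [0, 0, -1], "angular": [0, 0, 0]}, {"hand": 0.92, "translation": [0, 0, -1], "angular": [0, 0, 0]}, {"hand": 0.92, "translation": [0, 0, -1], "angular": [0, 0, 0]}, {"hand": 0.92, "translation": [0, 0, 15], "angular": [0, 0, 0]}, {"hand": 0.92, "translation": [0, 0, 60], "angular": [0, 0, 0]}, {"hand": 0.6, "translation": [0, 20, 110], "angular": [0, 0, 0]}, {"hand": 0.3, "translation": [-20, 75, 110], "angular": [0, 0, 0]}, {"hand": 0, "translation": [-35, 130, 100], "angular": [0, 0, 0]}, {"hand": 0, "translation": [-35, 185, 90], "angular": [0, 0, 0]}, {"hand": 0, "translation": [-35, 240, 80], "angular": [0, 0, 0]}]}}

```text
t: 28.2
eef_pos: [0.4216, -0.1319, 0.1202]
tool_rot: [0.001, 0.018, 1.0, 0.0]
contact_force: [1.1, 0.1, -1.2]
gripper_width: 0.002
grasp_force: 0.0
```

```bash
python3 - <<'E'
from cup import *
im=snap("scene","s10");t=snap("top","t10");o=bot.get_obs();print(o["eef_pos"],o["gripper_width"])
cup((.457,-.373),.008)
cv2.imwrite("pics/s10c.png",np.hstack([cv2.resize(im[130:280,230:430,::-1],(400,300),interpolation=cv2.INTER_CUBIC),cv2.resize(t[150:330,260:500,::-1],(400,300),interpolation=cv2.INTER_CUBIC)]))
E
```

```text
[ 0.42091378 -0.12758755  0.11911345] 0.0014748589138162118
cup ['scene'] (array([ 0.4527, -0.3753]), np.float64(0.616))
cup ['top'] (array([ 0.4541, -0.3727]), np.float64(0.952))
cup ['scene', 'top'] (array([ 0.4542, -0.374 ]), np.float64(0.782))
```

View pics/s10c.png

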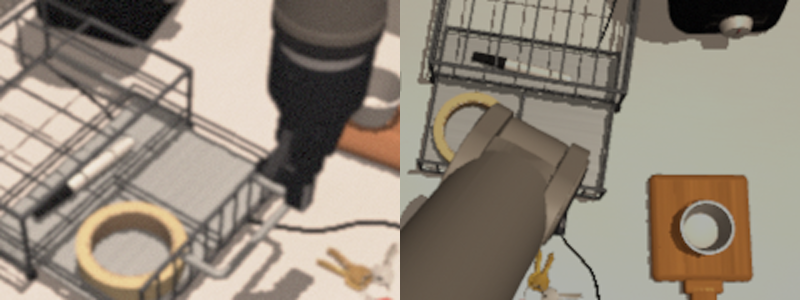

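The cup sits upright in the recess, within about 3 mm of its centre. Now I push the drawer shut with closed fingers against the front of the bar.

{"method": "drive_tool", "body": {"commands": [{"hand": 0, "translation": [-9, 0, -25], "angular": [0, 0, 0]}, {"hand": 0, "translation": [-9, 0, -64], "angular": [0, 0, 0]}, {"hand": 0, "translation": [0, 0, -64], "angular": [0, 0, 0]}, {"hand": 0, "translation": [15, 0, -64], "angular": [0, 0, 0]}, {"hand": 0, "translation": [35, -1, -64], "angular": [0, 0, 0]}, {"hand": 0, "translation": [55, -2, -64], "angular": [0, 0, 0]}, {"hand": 0, "translation": [75, -2, -64], "angular": [0, 0, 0]}, {"hand": 0, "translation": [95, -3, -64], "angular": [0, 0, 0]}, {"hand": 0, "translation": [110, -3, -64], "angular": [0, 0, 0]}, {"hand": 0, "translation": [120, -4, -64], "angular": [0, 0, 0]}, {"hand": 0, "translation": [126, -4, -64], "angular": [0, 0, 0]}, {"hand": 0, "translation": [128, -4, -64], "angular": [0, 0, 0]}]}}

```text
t: 29.9
eef_pos: [0.5496, -0.1373, 0.0555]
tool_rot: [0.0, 0.017, 1.0, 0.0]
contact_force: [-1.7, -0.4, 1.1]
gripper_width: -0.001
grasp_force: 1.0
```

{"method": "drive_tool", "body": {"commands": [{"hand": 0, "translation": [2, 0, 0], "angular": [0, 0, 0]}, {"hand": 0, "translation": [4, 0, 0], "angular": [0, 0, 0]}, {"hand": 0, "translation": [6, 0, 0], "angular": [0, 0, 0]}, {"hand": 0, "translation": [6, 0, 0], "angular": [0, 0, 0]}]}}

```text
t: 30.4
eef_pos: [0.5556, -0.1374, 0.0553]
tool_rot: [0.0, 0.017, 1.0, -0.0]
contact_force: [-0.8, -0.7, 0.8]
gripper_width: -0.002
grasp_force: 0.5
```

{"method": "drive_tool", "body": {"commands": [{"hand": 0, "translation": [2, 0, 0], "angular": [0, 0, 0]}, {"hand": 0, "translation": [4, 0, 0], "angular": [0, 0, 0]}, {"hand": 0, "translation": [5, 0, 0], "angular": [0, 0, 0]}, {"hand": 0, "translation": [5, 0, 0], "angular": [0, 0, 0]}]}}

```text
t: 30.9
eef_pos: [0.5582, -0.1374, 0.055]
tool_rot: [-0.002, 0.018, 1.0, 0.0]
contact_force: [-8.7, 0.0, 5.4]
gripper_width: 0.002
grasp_force: 4.0
```

{"method": "drive_tool", "body": {"commands": [{"hand": 0, "translation": [1, 0, 0], "angular": [0, 0, 0]}, {"hand": 0, "translation": [2, 0, 0], "angular": [0, 0, 0]}, {"hand": 0, "translation": [2, 0, 0], "angular": [0, 0, 0]}]}}

```text
t: 31.28
eef_pos: [0.5583, -0.1374, 0.0547]
tool_rot: [-0.004, 0.018, 1.0, 0.001]
contact_force: [-12.1, 0.5, 9.1]
gripper_width: 0.0
grasp_force: 6.4
```

The force rises with no further travel, so the drawer is shut. Next I fetch the timer.

{"method": "drive_tool", "body": {"commands": [{"hand": 0, "translation": [-20, 0, 0], "angular": [0, 0, 0]}, {"hand": 0.3, "translation": [-30, 0, 45], "angular": [0, 0, 0]}, {"hand": 0.6, "translation": [-40, 20, 90], "angular": [0, 0, 0]}, {"hand": 0.95, "translation": [-48, 75, 95], "angular": [0, 0, 0]}, {"hand": 0.95, "translation": [-56, 130, 95], "angular": [0, 0, 0]}, {"hand": 0.95, "translation": [-65, 185, 95], "angular": [0, 0, 0]}, {"hand": 0.95, "translation": [-74, 230, 90], "angular": [0, 0, 0]}, {"hand": 0.95, "translation": [-77, 246, 60], "angular": [0, 0, 0]}, {"hand": 0.95, "translation": [-77, 246, 30], "angular": [0, 0, 0]}, {"hand": 0.95, "translation": [-77, 246, 0], "angular": [0, 0, 0]}, {"hand": 0.95, "translation": [-77, 246, 0], "angular": [0, 0, 0]}]}}

```text
t: 32.65
eef_pos: [0.4844, 0.1087, 0.0539]
tool_rot: [-0.001, 0.017, 1.0, -0.001]
contact_force: [-1.0, -0.2, -0.3]
gripper_width: 0.952
grasp_force: 0.0
```

```bash
python3 - <<'E'
from fit import *
snap("scene","s11");snap("top","t11");print(bot.get_obs()["eef_pos"])
for n,xy,z in(("spice_jar",(.529,.195),.004),("salt_shaker",(.43,.195),.004),("timer",(.485,.11),.004)):
    M={k:pick(k,n,xy,z) for k in("scene","top")}
    for k in M: 
        if M[k] is not None: print(n,k,fit([k],n,M,xy,z))
# drawer state: handle line from image change vs start
o=cv2.imread("pics/t1.png").astype(int);t=cv2.imread("pics/t11.png").astype(int)
print("mean diff in drawer front", np.abs(o-t)[195:225,300:370].mean(), np.abs(o-t)[130:160,300:345].mean())
E
```

```text
[0.48606481 0.10884817 0.05595227]
spice_jar scene (array([0.5302, 0.196 ]), np.float64(0.909))
salt_shaker scene (array([0.43 , 0.195]), np.float64(0.776))
salt_shaker top (array([0.426 , 0.1819]), np.float64(0.616))
timer scene (array([0.4854, 0.1096]), np.float64(0.792))
timer top (array([0.4823, 0.1086]), np.float64(0.403))
mean diff in drawer front 5.116190476190476 5.885185185185185
```

{"method": "drive_tool", "body": {"commands": [{"hand": 0.95, "translation": [0, 0, -20], "angular": [0, 0, 0]}, {"hand": 0.95, "translation": [0, 0, -31], "angular": [0, 0, 0]}, {"hand": 0.95, "translation": [0, 0, -31], "angular": [0, 0, 0]}, {"hand": 0.5, "translation": [0, 0, -31], "angular": [0, 0, 0]}, {"hand": 0.5, "translation": [0, 0, -31], "angular": [0, 0, 0]}, {"hand": 0.5, "translation": [0, 0, -31], "angular": [0, 0, 0]}, {"hand": 0.5, "translation": [0, 0, -31], "angular": [0, 0, 0]}, {"hand": 0.5, "translation": [0, 0, -20], "angular": [0, 0, 0]}, {"hand": 0.5, "translation": [0, 0, 20], "angular": [0, 0, 0]}, {"hand": 0.5, "translation": [0, -20, 40], "angular": [0, 0, 0]}, {"hand": 0.5, "translation": [0, -40, 40], "angular": [0, 0, 0]}, {"hand": 0.5, "translation": [0, -40, 40], "angular": [0, 0, 0]}], "force": 30}}

```text
t: 34.55
eef_pos: [0.4856, 0.0674, 0.0963]
tool_rot: [0.001, 0.019, 1.0, 0.0]
contact_force: [0.9, 0.5, -0.4]
gripper_width: 0.715
grasp_force: 33.3
```

{"method": "drive_tool", "body": {"commands": [{"hand": 0.5, "translation": [1, -50, 0], "angular": [0, 0, 0]}, {"hand": 0.5, "translation": [3, -105, 0], "angular": [0, 0, 0]}, {"hand": 0.5, "translation": [4, -160, 0], "angular": [0, 0, 0]}, {"hand": 0.5, "translation": [5, -215, 0], "angular": [0, 0, 0]}, {"hand": 0.5, "translation": [6, -260, 0], "angular": [0, 0, 0]}, {"hand": 0.5, "translation": [7, -283, -15], "angular": [0, 0, 0]}, {"hand": 0.5, "translation": [7, -283, -40], "angular": [0, 0, 0]}, {"hand": 0.5, "translation": [7, -283, -60], "angular": [0, 0, 0]}, {"hand": 0.5, "translation": [7, -283, -70], "angular": [0, 0, 0]}, {"hand": 0.5, "translation": [7, -283, -73], "angular": [0, 0, 0]}, {"hand": 0.5, "translation": [7, -283, -74], "angular": [0, 0, 0]}]}}

```text
t: 35.92
eef_pos: [0.4929, -0.2142, 0.0217]
tool_rot: [0.0, 0.017, 1.0, -0.0]
contact_force: [0.0, 0.5, -0.5]
gripper_width: 0.718
grasp_force: 33.3
```

{"method": "drive_tool", "body": {"commands": [{"hand": 0.95, "translation": [0, 0, 0], "angular": [0, 0, 0]}, {"hand": 0.95, "translation": [0, 0, 0], "angular": [0, 0, 0]}, {"hand": 0.95, "translation": [0, 0, 3], "angular": [0, 0, 0]}, {"hand": 0.95, "translation": [0, 0, 30], "angular": [0, 0, 0]}, {"hand": 0.8, "translation": [0, 0, 80], "angular": [0, 0, 0]}, {"hand": 0.7, "translation": [-4, 50, 125], "angular": [0, 0, 0]}, {"hand": 0.7, "translation": [-8, 105, 130], "angular": [0, 0, 0]}, {"hand": 0.7, "translation": [-12, 160, 130], "angular": [0, 0, 0]}, {"hand": 0.7, "translation": [-18, 220, 130], "angular": [0, 0, 0]}, {"hand": 0.7, "translation": [-28, 280, 130], "angular": [0, 0, 0]}, {"hand": 0.7, "translation": [-45, 340, 130], "angular": [0, 0, 0]}, {"hand": 0.7, "translation": [-63, 398, 130], "angular": [0, 0, 0]}]}}

```text
t: 37.42
eef_pos: [0.4288, 0.1856, 0.1519]
tool_rot: [0.0, 0.017, 1.0, 0.0]
contact_force: [1.8, 0.9, 0.2]
gripper_width: 0.696
grasp_force: 0.0
```

{"method": "drive_tool", "body": {"commands": [{"hand": 0.75, "translation": [0, 11, -30], "angular": [0, 0, 0]}, {"hand": 0.75, "translation": [0, 11, -65], "angular": [0, 0, 0]}, {"hand": 0.75, "translation": [0, 11, -90], "angular": [0, 0, 0]}, {"hand": 0.75, "translation": [0, 11, -98], "angular": [0, 0, 0]}, {"hand": 0.75, "translation": [0, 11, -98], "angular": [0, 0, 0]}, {"hand": 0.3, "translation": [0, 11, -98], "angular": [0, 0, 0]}, {"hand": 0.3, "translation": [0, 11, -98], "angular": [0, 0, 0]}, {"hand": 0.3, "translation": [0, 11, -98], "angular": [0, 0, 0]}, {"hand": 0.3, "translation": [0, 11, -98], "angular": [0, 0, 0]}, {"hand": 0.3, "translation": [0, 11, -98], "angular": [0, 0, 0]}]}}

```text
t: 38.67
eef_pos: [0.4302, 0.1948, 0.0546]
tool_rot: [0.001, 0.018, 1.0, 0.001]
contact_force: [-0.6, -1.9, 6.3]
gripper_width: 0.461
grasp_force: 29.4
```

{"method": "drive_tool", "body": {"commands": [{"hand": 0.3, "translation": [0, 0, 8], "angular": [0, 0, 0]}, {"hand": 0.3, "translation": [0, 0, 30], "angular": [0, 0, 0]}, {"hand": 0.3, "translation": [0, 0, 70], "angular": [0, 0, 0]}, {"hand": 0.3, "translation": [10, -30, 80], "angular": [0, 0, 0]}, {"hand": 0.3, "translation": [30, -80, 80], "angular": [0, 0, 0]}, {"hand": 0.3, "translation": [45, -135, 80], "angular": [0, 0, 0]}, {"hand": 0.3, "translation": [55, -190, 80], "angular": [0, 0, 0]}, {"hand": 0.3, "translation": [60, -240, 80], "angular": [0, 0, 0]}, {"hand": 0.3, "translation": [61, -285, 80], "angular": [0, 0, 0]}, {"hand": 0.3, "translation": [61, -315, 60], "angular": [0, 0, 0]}, {"hand": 0.3, "translation": [61, -315, 20], "angular": [0, 0, 0]}, {"hand": 0.3, "translation": [61, -315, 20], "angular": [0, 0, 0]}]}}

```text
t: 40.17
eef_pos: [0.4883, -0.1202, 0.072]
tool_rot: [-0.003, 0.018, 1.0, 0.0]
contact_force: [-0.3, 0.2, -1.2]
gripper_width: 0.455
grasp_force: 30.5
```

{"method": "drive_tool", "body": {"commands": [{"hand": 0.3, "translation": [0, 0, -8], "angular": [0, 0, 0]}, {"hand": 0.3, "translation": [0, 0, -15], "angular": [0, 0, 0]}, {"hand": 0.3, "translation": [0, 0, -20], "angular": [0, 0, 0]}, {"hand": 0.3, "translation": [0, 0, -22], "angular": [0, 0, 0]}, {"hand": 0.3, "translation": [0, 0, -22], "angular": [0, 0, 0]}]}}

```text
t: 40.8
eef_pos: [0.4904, -0.1203, 0.0513]
tool_rot: [-0.0, 0.017, 1.0, 0.0]
contact_force: [0.7, 0.5, -0.6]
gripper_width: 0.457
grasp_force: 30.5
```

{"method": "drive_tool", "body": {"commands": [{"hand": 0.3, "translation": [0, 0, -1], "angular": [0, 0, 0]}, {"hand": 0.72, "translation": [0, 0, -1], "angular": [0, 0, 0]}, {"hand": 0.72, "translation": [0, 0, -1], "angular": [0, 0, 0]}, {"hand": 0.72, "translation": [0, 0, 0], "angular": [0, 0, 0]}, {"hand": 0.72, "translation": [0, 0, 40], "angular": [0, 0, 0]}, {"hand": 0.8, "translation": [0, 0, 90], "angular": [0, 0, 0]}, {"hand": 0.9, "translation": [6, 50, 110], "angular": [0, 0, 0]}, {"hand": 0.9, "translation": [13, 105, 110], "angular": [0, 0, 0]}, {"hand": 0.9, "translation": [20, 160, 110], "angular": [0, 0, 0]}, {"hand": 0.9, "translation": [28, 215, 110], "angular": [0, 0, 0]}, {"hand": 0.9, "translation": [35, 270, 110], "angular": [0, 0, 0]}, {"hand": 0.9, "translation": [40, 316, 100], "angular": [0, 0, 0]}]}}

```text
t: 42.3
eef_pos: [0.5309, 0.1984, 0.1519]
tool_rot: [0.001, 0.017, 1.0, 0.001]
contact_force: [0.2, -0.9, 0.2]
gripper_width: 0.9
grasp_force: 0.0
```

{"method": "drive_tool", "body": {"commands": [{"hand": 0.9, "translation": [0, 0, -35], "angular": [0, 0, 0]}, {"hand": 0.9, "translation": [0, 0, -70], "angular": [0, 0, 0]}, {"hand": 0.9, "translation": [0, 0, -92], "angular": [0, 0, 0]}, {"hand": 0.9, "translation": [0, 0, -95], "angular": [0, 0, 0]}, {"hand": 0.9, "translation": [0, 0, -95], "angular": [0, 0, 0]}, {"hand": 0.4, "translation": [0, 0, -95], "angular": [0, 0, 0]}, {"hand": 0.4, "translation": [0, 0, -95], "angular": [0, 0, 0]}, {"hand": 0.4, "translation": [0, 0, -95], "angular": [0, 0, 0]}, {"hand": 0.4, "translation": [0, 0, -95], "angular": [0, 0, 0]}]}}

```text
t: 43.42
eef_pos: [0.5312, 0.1958, 0.0577]
tool_rot: [0.001, 0.018, 1.0, 0.001]
contact_force: [-0.6, -0.8, 5.5]
gripper_width: 0.635
grasp_force: 31.1
```

{"method": "drive_tool", "body": {"commands": [{"hand": 0.4, "translation": [0, 0, 30], "angular": [0, 0, 0]}, {"hand": 0.4, "translation": [0, 0, 65], "angular": [0, 0, 0]}, {"hand": 0.4, "translation": [-5, -40, 65], "angular": [0, 0, 0]}, {"hand": 0.4, "translation": [-10, -85, 65], "angular": [0, 0, 0]}, {"hand": 0.4, "translation": [-15, -130, 65], "angular": [0, 0, 0]}, {"hand": 0.4, "translation": [-20, -175, 65], "angular": [0, 0, 0]}, {"hand": 0.4, "translation": [-25, -210, 65], "angular": [0, 0, 0]}, {"hand": 0.4, "translation": [-27, -227, 50], "angular": [0, 0, 0]}, {"hand": 0.4, "translation": [-27, -227, 25], "angular": [0, 0, 0]}, {"hand": 0.4, "translation": [-27, -227, 8], "angular": [0, 0, 0]}, {"hand": 0.4, "translation": [-27, -227, 0], "angular": [0, 0, 0]}, {"hand": 0.4, "translation": [-27, -227, -2], "angular": [0, 0, 0]}]}}

```text
t: 44.92
eef_pos: [0.5034, -0.0311, 0.0541]
tool_rot: [-0.0, 0.017, 1.0, 0.0]
contact_force: [0.3, -0.3, -1.7]
gripper_width: 0.633
grasp_force: 32.6
```

{"method": "drive_tool", "body": {"commands": [{"hand": 0.4, "translation": [0, 0, -1], "angular": [0, 0, 0]}, {"hand": 0.85, "translation": [0, 0, -1], "angular": [0, 0, 0]}, {"hand": 0.85, "translation": [0, 0, -1], "angular": [0, 0, 0]}, {"hand": 0.85, "translation": [0, 0, 0], "angular": [0, 0, 0]}, {"hand": 0.85, "translation": [0, 0, 40], "angular": [0, 0, 0]}, {"hand": 0.85, "translation": [0, 0, 90], "angular": [0, 0, 0]}, {"hand": 0.85, "translation": [0, 30, 140], "angular": [0, 0, 0]}, {"hand": 0.85, "translation": [-5, 90, 150], "angular": [0, 0, 0]}, {"hand": 0.85, "translation": [-10, 150, 150], "angular": [0, 0, 0]}, {"hand": 0.85, "translation": [-20, 210, 150], "angular": [0, 0, 0]}, {"hand": 0.85, "translation": [-40, 270, 150], "angular": [0, 0, 0]}, {"hand": 0.85, "translation": [-60, 330, 150], "angular": [0, 0, 0]}]}}

```text
t: 46.42
eef_pos: [0.4431, 0.299, 0.2046]
tool_rot: [0.0, 0.018, 1.0, 0.0]
contact_force: [-0.0, 1.3, -0.0]
gripper_width: 0.851
grasp_force: 0.0
```

```bash
python3 - <<'E'
from cup import *
im=snap("scene","s12");t=snap("top","t12")
for n,xy in(("spice_jar",(.503,-.0316)),("salt_shaker",(.49,-.1205)),("timer",(.4927,-.2127))):
    M={k:pick(k,n,xy) for k in("scene","top")}
    for k in M: 
        if M[k] is not None: print(n,k,fit([k],n,M,xy))
cup((.455,-.373),.008)
o=cv2.imread("pics/t1.png"); cv2.imwrite("pics/fin.png",np.hstack([cv2.resize(o[90:330,260:500],(400,400)),cv2.resize(t[90:330,260:500,::-1],(400,400))]))
E
```

```text
spice_jar scene (array([ 0.5031, -0.0317]), np.float64(0.908))
spice_jar top (array([ 0.5008, -0.0313]), np.float64(0.946))
salt_shaker scene (array([ 0.4943, -0.1216]), np.float64(0.772))
salt_shaker top (array([ 0.4884, -0.1208]), np.float64(0.87))
timer scene (array([ 0.4924, -0.2139]), np.float64(0.881))
timer top (array([ 0.4905, -0.2143]), np.float64(0.938))
cup ['scene'] (array([ 0.4562, -0.373 ]), np.float64(0.95))
cup ['top'] (array([ 0.4532, -0.3739]), np.float64(0.977))
cup ['scene', 'top'] (array([ 0.4544, -0.3738]), np.float64(0.939))
```

View pics/fin.png

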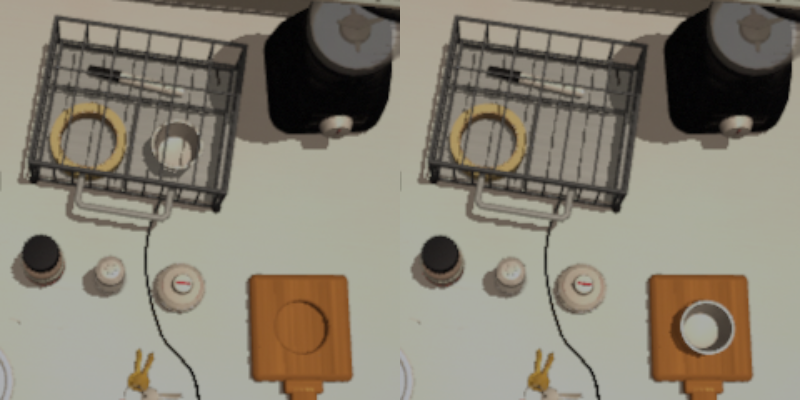

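The before and after views match. The drawer is shut, all three are back on their spots, the tape is in place and the cup is in the recess. I'm handing in.

```bash
python3 -c "
from station import bot
print(bot.hand_in())"
```

```text
the job is handed in; nothing more can be done
None
```

I handed the job in at about 47 s: the sauce cup is seated in the recess and the drawer is shut. The salt shaker, timer and spice jar are back within a few millimetres of where they stood, by the final camera check. The hand-in gave no verdict, and one thing could count against the run: the wrist force read about 68 N as the shaker went onto the mat.

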